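# Clamp the kit tray and lay out the repair kit

### The job

At the packing station, first clamp the kit tray: take the T-handle hex key from its stand, seat it fully home in the recessed cap screw, turn the screw clockwise until it is tight against its stop, and put the key back in its stand, fully down. With the tray clamped, and not before, lay whichever repair instruments are on the bench flat into the tray in their order of use, counted from the clamp end: screwdriver, spatula, forceps, probe, brush, each along its own compartment (same colour tab), leaving the compartment of a missing instrument empty. Leave everything else on the bench alone.

Things in the scene. Friction and masses are not known exactly. Their poses are not given: they have to be found in the camera images.
- socket (a point): Centre of the FLOOR of the hexagonal socket in the steel cap screw in the fixture's clamp block; turns with the screw, z up, 34 above the table. Socket 15.2 across flats (+x points at the middle of a flat and at the yellow mark on the head), 18 deep; head recessed 6 below the top of the blue block (70 x 70, top 58 above the table, bore 42 diameter).
- capscrew (a joint): Cap screw rotation (rad), growing clockwise seen from above: starts loose at 0 to 0.35, hard stop (jaw tight on the tray) at 1.4; counts as tight above 1.25. Friction only (about 0.06 N m), no spring: it stays where left.
- key: T-handle hex key, 180 g, upright in its stand. Origin: centre of the tip; z up. Tip cone 0-5, hex 14 across flats to 32, dark collar 34 diameter 32-40, neck 16 diameter to 56, orange cross bar 90 (x) x 16 (y) x 18 high centred at z = 65. Flats face +x, -x and every 60 degrees: it fits when its x axis is along the socket's x, modulo 60 degrees; about 10 degrees of play each way in the socket.
- stand_mouth (a point): Centre of the mouth of the 22 x 22 square hole of the grey key stand (50 x 50, fixed to the table), 40 above the table; 34 deep. The key stands with its collar resting on the mouth, its tip 32 below, free in yaw.
- fixture: Fixed fixture, origin on the table under the tray centre: plate 210 (x) x 340 (y), 8 thick; grey five-compartment tray (184 x 230, floor 12 above the table) centred on the origin; blue clamp block centred at y = +178. Compartments run along x, 46 pitch in y, ridges 3 thick and 6 high; end walls at x = +-94 reach 10 above the tray floor. A dark jaw between block and tray moves with the screw.
- slot1 (a point): Centre of the floor of compartment 1, counted from the clamp end of the tray, marked with a red tab at its robot end: for the screwdriver. x along the compartment (43 clear width, 184 long).
- slot2 (a point): Centre of the floor of compartment 2, counted from the clamp end of the tray, marked with a green tab at its robot end: for the spatula. x along the compartment (43 clear width, 184 long).
- slot3 (a point): Centre of the floor of compartment 3, counted from the clamp end of the tray, marked with a dark steel tab at its robot end: for the forceps. x along the compartment (43 clear width, 184 long).
- slot4 (a point): Centre of the floor of compartment 4, counted from the clamp end of the tray, marked with a blue tab at its robot end: for the probe. x along the compartment (43 clear width, 184 long).
- slot5 (a point): Centre of the floor of compartment 5, counted from the clamp end of the tray, marked with a yellow tab at its robot end: for the brush. x along the compartment (43 clear width, 184 long).
- screwdriver: Screwdriver, red handle 84 x 18 wide x 18 high, steel shaft, 60 g. Origin on the underside, at the middle of the grip; x along the instrument from handle to tip. The whole lies from x = -60 to +68, the handle from -60 to +24; grip it across the handle (y), at the origin, which is near the balance point. May be absent.
- spatula: Spatula, green handle 84 x 14 x 18 high, flat steel blade 22 wide, 50 g. Origin on the underside, at the middle of the grip; x along the instrument from handle to tip. The whole lies from x = -60 to +68, the handle from -60 to +24; grip it across the handle (y), at the origin, which is near the balance point. May be absent.
- forceps: Forceps (tweezers), dark steel body 16 wide x 18 high, rigid, two steel points converging, 50 g. Origin on the underside, at the middle of the grip; x along the instrument from handle to tip. The whole lies from x = -60 to +68, the handle from -60 to +24; grip it across the handle (y), at the origin, which is near the balance point. May be absent.
- probe: Probe, blue handle 84 x 14 x 18 high, thin steel pick with upturned tip, 50 g. Origin on the underside, at the middle of the grip; x along the instrument from handle to tip. The whole lies from x = -60 to +68, the handle from -60 to +24; grip it across the handle (y), at the origin, which is near the balance point. May be absent.
- brush: Cleaning brush, yellow handle 84 x 14 x 18 high, black head, 50 g. Origin on the underside, at the middle of the grip; x along the instrument from handle to tip. The whole lies from x = -60 to +68, the handle from -60 to +24; grip it across the handle (y), at the origin, which is near the balance point. May be absent.
- pack: Bystander: small wrapped retail pack 50 x 75 x 45 high. Origin under its centre. Leave alone.
- tape_roll: Bystander: clear tape ring, 90 diameter, 25 high, lying flat. Origin under its centre. Leave alone.
- marker: Bystander: white marker pen with black cap, 18 x 120 x 18 high. Origin under its centre. Leave alone.
- scanner: Bystander: black hand scanner in its cradle, about 100 x 90 x 125 high. Origin under its centre. Leave alone.
Mind the look-alikes: they are no part of the job. Several things have the shape of the probe; the one meant has the colours described above.

How it is judged:
On the way, in this order (a step that is already met when the one before it is completed fails the run):
1. the hex key is fully home in the socket (tip within 4 mm of its floor, upright) before the screw is turned (joint under 0.7) (z of key in the frame of socket below 0.004 m and horizontal distance between key and socket below 0.004 m and angle between key's own z axis and vertical below 0.12 rad and value of joint capscrew below 0.7 rad), for 0.2 s.
2. the screw is turned tight (over 1.25 rad) with the key still fully home (z of key in the frame of socket below 0.004 m and horizontal distance between key and socket below 0.004 m and angle between key's own z axis and vertical below 0.12 rad and value of joint capscrew above 1.25 rad), for 0.2 s.
At the end, for the whole second after the job is handed in: The screw is tight (over 1.25 rad); the key stands upright in its stand, collar down on its mouth (within 5 mm); every instrument present lies flat and at rest in its own compartment, within 34 mm of its centre along it and 16 mm across it, aligned within 0.25 rad (value of joint capscrew above 1.25 rad and z of key in the frame of stand_mouth between -0.038 and -0.027 m and horizontal distance between key and stand_mouth below 0.01 m and angle between key's own z axis and vertical below 0.12 rad and linear speed of each of key, screwdriver, spatula, forceps, probe, brush below 0.02 m/s and x of screwdriver in the frame of slot1 between -0.034 and 0.034 m and y of screwdriver in the frame of slot1 between -0.016 and 0.016 m and z of screwdriver in the frame of slot1 between -0.004 and 0.006 m and angle between the x axis of screwdriver and the x axis of slot1, either way round below 0.25 rad and angle between each of screwdriver, spatula, forceps, probe, brush's own z axis and vertical below 0.15 rad and x of spatula in the frame of slot2 between -0.034 and 0.034 m and y of spatula in the frame of slot2 between -0.016 and 0.016 m and z of spatula in the frame of slot2 between -0.004 and 0.006 m and angle between the x axis of spatula and the x axis of slot2, either way round below 0.25 rad and x of forceps in the frame of slot3 between -0.034 and 0.034 m and y of forceps in the frame of slot3 between -0.016 and 0.016 m and z of forceps in the frame of slot3 between -0.004 and 0.006 m and angle between the x axis of forceps and the x axis of slot3, either way round below 0.25 rad and x of probe in the frame of slot4 between -0.034 and 0.034 m and y of probe in the frame of slot4 between -0.016 and 0.016 m and z of probe in the frame of slot4 between -0.004 and 0.006 m and angle between the x axis of probe and the x axis of slot4, either way round below 0.25 rad and x of brush in the frame of slot5 between -0.034 and 0.034 m and y of brush in the frame of slot5 between -0.016 and 0.016 m and z of brush in the frame of slot5 between -0.004 and 0.006 m and angle between the x axis of brush and the x axis of slot5, either way round below 0.25 rad); the robot touches nothing.
It fails at once if an instrument is laid in the tray before the screw is tight (value of joint capscrew below 1.15 rad and ((x of screwdriver in the frame of fixture between -0.09 and 0.09 m and y of screwdriver in the frame of fixture between -0.115 and 0.115 m and z of screwdriver in the frame of fixture below 0.022 m and contact force between screwdriver and the fingers below 0.2 N and linear speed of screwdriver below 0.02 m/s) or (x of spatula in the frame of fixture between -0.09 and 0.09 m and y of spatula in the frame of fixture between -0.115 and 0.115 m and z of spatula in the frame of fixture below 0.022 m and contact force between spatula and the fingers below 0.2 N and linear speed of spatula below 0.02 m/s) or (x of forceps in the frame of fixture between -0.09 and 0.09 m and y of forceps in the frame of fixture between -0.115 and 0.115 m and z of forceps in the frame of fixture below 0.022 m and contact force between forceps and the fingers below 0.2 N and linear speed of forceps below 0.02 m/s) or (x of probe in the frame of fixture between -0.09 and 0.09 m and y of probe in the frame of fixture between -0.115 and 0.115 m and z of probe in the frame of fixture below 0.022 m and contact force between probe and the fingers below 0.2 N and linear speed of probe below 0.02 m/s) or (x of brush in the frame of fixture between -0.09 and 0.09 m and y of brush in the frame of fixture between -0.115 and 0.115 m and z of brush in the frame of fixture below 0.022 m and contact force between brush and the fingers below 0.2 N and linear speed of brush below 0.02 m/s))).
It fails at once if a bystander is moved more than 30 mm (distance of any of pack, tape_roll, marker, scanner from where it was at the start of the episode above 0.03 m).
Of screwdriver, spatula, forceps, probe, brush only 3 to 5 are there at a start; the rules pass over those that are not, and their reading is None.
At some moment in a run one of screwdriver, spatula, forceps, probe, brush may be knocked a few centimetres aside while the robot is not near it.
It also fails if it takes over 208 s, if anything falls off the work surface, if the arm or the gripper's body presses on something with over 40 N, if the wrist force passes 120 N, or if a joint passes its speed limit or range.

### The arm

A 6-joint arm with a two-finger parallel gripper is mounted at the origin on the work surface. World frame = base frame: x ahead of the robot, y to its left, z up, the work surface at z = 0. Lengths are in m, angles in rad, forces in N, time in s.
With the tool pointing down it reaches from about 0.275 to 0.75 m from the base axis. Payload 10.2 kg.
Tool frame: the origin (TCP) lies midway between the tips of the shut fingers; the grasp point (between the pads) lies 19 mm behind it (env.hold_point_z is the distance from the TCP to the grasp point, in m); z points along the fingers, y is the line along which they close (so a half turn about z gives the same grasp; the last joint's range is limited). The gripper opens to 85 mm and grips with 20 to 120 N. Pads are 22 mm wide; open, the fingers measure 114 mm over their backs; the gripper's body (76 mm by 85 mm) begins 54 mm behind the grasp point. The pads swing forward as they close: fully open they stand 13 mm farther back than shut.
Start: joints at [0.947, 0.313, 1.498, -0, 1.331, -0.223], TCP at [0.205, 0.483, 0.231] pointing down, gripper open.
Joint ranges: [-2.94, 2.94], [-0.97, 2.17], [0.19, 2.56], [-1.23, 4.37], [0.02, 3.11], [-2.88, 2.88]. Speed limits (rad/s): [2.39, 2.39, 3.01, 3.14, 3.14, 3.14].

### API

Orientations are given as a unit quaternion [x, y, z, w].
In Python, from bench import env, kinematics, monitor, eyes, job gives the robot as it stands. The module is installed in compiled form; this text tells all that it offers. Calls block until the motion is done:
- env.reach(position, orientation): joint-space move of the TCP to a pose.
- env.movel(position, velocity=0.15, frame=None, guard=None): straight line of the TCP; frame=None keeps the orientation; velocity is the mean speed in m/s. With guard (N) it stops when the force on the tool has changed by that much, and returns True; else False.
- env.set_joints(angles): joint-space move.
- env.release() and env.close_gripper(effort=None): open the fingers fully, or close them until they stop; effort is the grip in N (None keeps the last).
- env.hold(seconds).
- kinematics.ik(position, orientation): joint angles nearest the present ones, or None.
- monitor.sense(): the state.
- eyes.grab_frame(name): name is "side" or "top" or "wrist"; returns a dict with "frame" (400x640x3 uint8, red, green, blue), "mtx" (3x3 intrinsics, pixels), "view" (4x4, takes a point from world to camera coordinates). Camera axes: x right, y down, z forward; pixel columns grow to the right and rows downward; lengths in m; the calibration is good to about 2 mm. A picture is of the moment at which its call begins. There is no depth.
A pose or a line that the arm cannot do raises env.MotionError and nothing moves.
- job.hand_in(): hands the job in; it is judged then, once.
The state is a dict: "clock": time; "joints": joint angles; "qvel": joint speeds; "joint_efforts": joint torques, N m; "position": TCP position; "ee_rot": TCP orientation; "contact_force": force on the tool from outside, world axes, zero at the start; "ft_torque": the same for the moment, N m; "finger_gap": opening from 0.0 (shut) to 1.0 (fully open); "gripper_force": force on a finger pad.
Only numpy, scipy, OpenCV 4.12 (cv2) and the standard library are available. Lean on these libraries where they do the work, as an engineer would, in place of code of your own. Each camera call takes 0.05 s, during which the arm holds its last target. There are 200 camera calls.

## Working session

There is one attempt and no reset: what is moved stays moved. The work goes in short steps, each a Python script; the robot and the scene stay as the last script left them, time stands still between calls to the robot, and variables do not carry over. Pictures are saved under pics/ and viewed, at most 14 in all, crops included, and the job is handed in when it is done.

```bash
mkdir -p pics
cat > h.py <<'E'
import numpy as np, cv2
from scipy.spatial.transform import Rotation as R
from bench import env, kinematics, monitor, eyes, job
def snap(name,fn=None):
    f=eyes.grab_frame(name)
    if fn: cv2.imwrite('pics/'+fn+'.png',f['frame'][:,:,::-1]); np.savez('pics/'+fn+'.npz',**{k:np.array(f[k]) for k in('frame','mtx','view')})
    return f
def ray(f,uv,z):
    K=np.array(f['mtx']);V=np.array(f['view']);Rm=V[:3,:3];c=-Rm.T@V[:3,3]
    d=Rm.T@np.linalg.inv(K)@np.array([uv[0],uv[1],1.]);return c+d*(z-c[2])/d[2]
def proj(f,p):
    V=np.array(f['view']);q=np.array(f['mtx'])@(V[:3,:3]@np.array(p)+V[:3,3]);return q[:2]/q[2]
def down(yaw): # tool z down, tool x at heading yaw ; tool y (closing) at yaw-90deg
    return (R.from_euler('z',yaw)*R.from_euler('x',np.pi)).as_quat()
E
python3 - <<'E'
from h import *
for n in('top','side'):
    f=snap(n,n+'0'); V=np.array(f['view']); print(n,-V[:3,:3].T@V[:3,3],V[2,:3],f['mtx'][0])
s=monitor.sense(); print(s['clock'],s['position'],s['ee_rot'],env.hold_point_z)
E
```

```text
top [ 0.50264626 -0.03625606  1.07992785] [ 0.05676741 -0.01648884 -0.99825126] [445.8184405    0.         316.66814088]
side [ 0.45780166 -1.10218686  0.84566361] [ 0.05314264  0.80303683 -0.59355514] [501.39228002   0.         317.68879741]
0.1 [0.20472042 0.48320613 0.23078851] [ 1.99064293e-01  9.79986268e-01 -5.18903682e-04 -2.27164972e-04] 0.0187
```

View pics/top0.png

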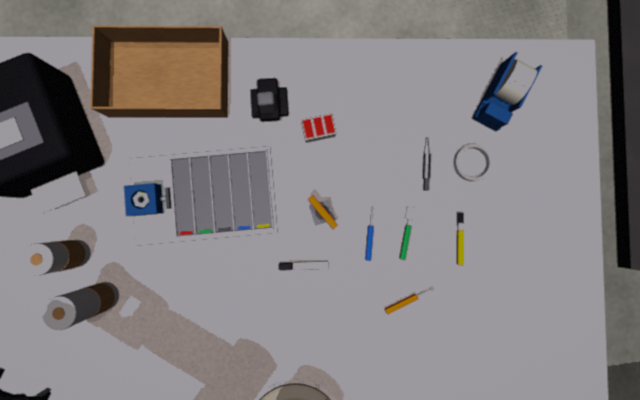

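View pics/side0.png

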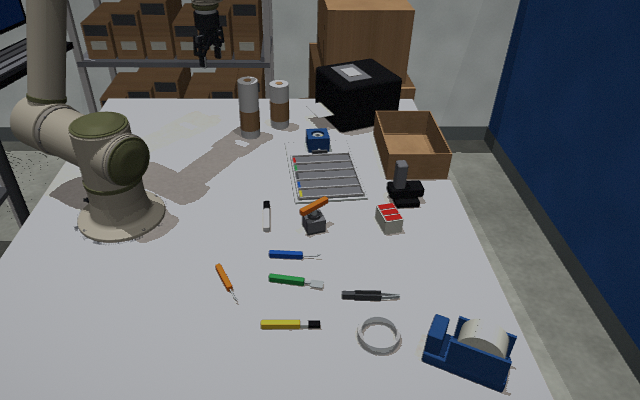

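The top view shows, at (col, row): 
- blue-handled probe (370,240)
- green spatula (406,240)
- dark forceps (427,165)
- yellow brush (461,240)
- orange pick (408,300)
- marker (305,265)
- key in its stand (322,211)
- clamp screw (141,199)
- tray (222,193)

There are two probe-shaped things: blue (370,240) and orange (408,300). Blue fits the probe. The orange one is a look-alike, and not a red screwdriver either. I'll check this in one enlarged crop and measure.

```bash
cat >> h.py <<'E'
HSV=dict(probe=((105,120,60),(125,255,255)),spatula=((50,120,40),(75,255,255)),brush=((24,140,80),(34,255,255)),orange=((8,150,80),(22,255,255)),red=((0,150,60),(5,255,255)),dark=((0,0,0),(179,110,75)))
def blobs(f,c,box=None,mina=40):
    m=cv2.inRange(cv2.cvtColor(f['frame'],cv2.COLOR_RGB2HSV),*map(np.array,HSV[c]))
    if box:
        k=np.zeros_like(m);k[box[1]:box[3],box[0]:box[2]]=255;m&=k
    n,l,s,c_=cv2.connectedComponentsWithStats(m)
    out=[]
    for i in range(1,n):
        if s[i,4]>=mina:
            p=np.argwhere(l==i)[:,::-1].astype(np.float32); out.append((s[i,4],cv2.minAreaRect(p),p))
    return out
def rectw(f,r,z): # world centre, long axis heading, length, width
    b=np.array([ray(f,q,z)[:2] for q in cv2.boxPoints(r)]);e1=b[1]-b[0];e2=b[2]-b[1]
    L=[np.linalg.norm(e1),np.linalg.norm(e2)];a=e1 if L[0]>L[1] else e2
    return ray(f,r[0],z)[:2],np.arctan2(a[1],a[0])%np.pi,max(L),min(L)
E
python3 - <<'E'
from h import *
f=dict(np.load('pics/top0.npz'))
np.set_printoptions(precision=4,suppress=True)
for c,box in dict(probe=(350,180,390,280),spatula=(390,180,420,280),brush=(450,200,475,280),orange=(300,180,440,320),dark=(415,130,440,200)).items():
    for a,r,p in blobs(f,c,box):
        print(c,a,np.round(r[0],1),rectw(f,r,0.018 if c!='orange' or r[0][1]>250 else .074))
for uv,z in(((141,199),.058),((320,211),.04),((222,193),.012),((186,232),.012),((264,226),.012)): print(uv,ray(f,uv,z))
for c in('red','spatula','probe','brush'):
    for a,r,p in blobs(f,c,(170,222,280,240),6): print('tab',c,a,r[0],ray(f,r[0],.022)[:2])
F=f['frame'][:,:,::-1]
a=cv2.resize(F[200:320,350:480],None,fx=3,fy=3,interpolation=3)
b=cv2.resize(F[170:230,110:175],None,fx=6,fy=6,interpolation=3)
o=np.zeros((360,790,3),np.uint8);o[:,:390]=a;o[:,395:785]=b;cv2.imwrite('pics/c1.png',o)
E
```

```text
probe 173 [369.1 242.5] (array([ 0.4438, -0.1782]), np.float64(3.056569189604722), np.float64(0.07891455560662174), np.float64(0.012070201557561389))
spatula 173 [405.1 241.9] (array([ 0.445 , -0.2639]), np.float64(2.9399143358967885), np.float64(0.07859337015640981), np.float64(0.012282324385132621))
brush 169 [460.  247.5] (array([ 0.4315, -0.3951]), np.float64(3.121579509208932), np.float64(0.07820235003979167), np.float64(0.00959999697148815))
orange 257 [322.5 211.6] (array([ 0.5165, -0.0659]), np.float64(0.7174347394558973), np.float64(0.08652711921101244), np.float64(0.016363923673325596))
orange 196 [401.2 303.4] (array([ 0.3006, -0.253 ]), np.float64(2.0224322801324646), np.float64(0.08049129493480142), np.float64(0.012528775503855862))
dark 60 [424.  171.5] (array([ 0.6132, -0.3117]), np.float64(0.07277047962561545), np.float64(0.08422118932040962), np.float64(0.007517223957015183))
(141, 199) [0.5459 0.3474 0.058 ]
(320, 211) [ 0.5184 -0.0611  0.04  ]
(222, 193) [0.5621 0.1725 0.012 ]
(186, 232) [0.4693 0.2568 0.012 ]
(264, 226) [0.4832 0.0718 0.012 ]
tab red 24 (185.5049591064453, 232.5495147705078) [0.4684 0.2552]
tab spatula 36 (204.98170471191406, 230.83534240722656) [0.4723 0.2096]
tab probe 38 (243.5, 227.5) [0.48   0.1191]
tab brush 33 (262.5946044921875, 225.56759643554688) [0.4844 0.0741]
```

View pics/c1.png

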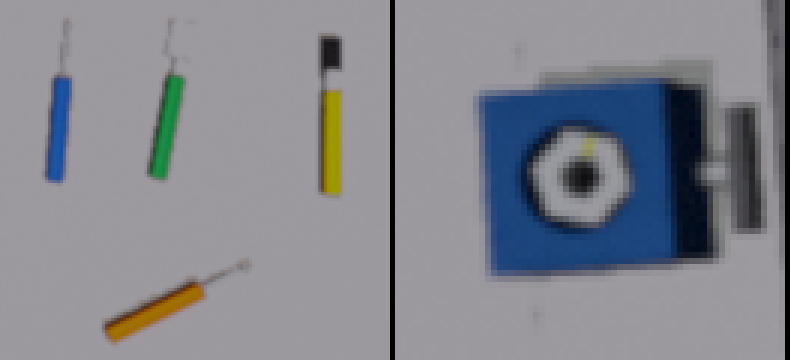

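The crop confirms the blue-handled pick as the probe. The orange-handled pick is the look-alike. There is no red screwdriver, so compartment 1 stays empty. On the cap screw the yellow mark lies roughly towards +x, slightly to -y. I'll look from close by with the wrist camera.

Run:
```python
from h import *
np.set_printoptions(precision=4,suppress=True)
env.reach([.49,.34,.27],down(1.85))
f=snap('wrist','w1'); V=np.array(f['view']); print(-V[:3,:3].T@V[:3,3],V[2,:3],proj(f,[.546,.347,.052]))
env.reach([.47,-.063,.27],down(.717))
f=snap('wrist','w2'); V=np.array(f['view']); print(-V[:3,:3].T@V[:3,3],V[2,:3],proj(f,[.517,-.063,.082]))
a=cv2.imread('pics/w1.png');b=cv2.imread('pics/w2.png')
cv2.imwrite('pics/w12.png',cv2.resize(np.hstack([a,b]),(800,250),interpolation=cv2.INTER_AREA)); print(monitor.sense()['clock'])
```

```text
[0.4675 0.4194 0.4127] [ 0.0882 -0.3056 -0.9481] [362.3412 177.3745]
[ 0.5327 -0.0084  0.4128] [-0.2383 -0.2099 -0.9482] [346.5516 147.9151]
2.9167
```

View pics/w12.png

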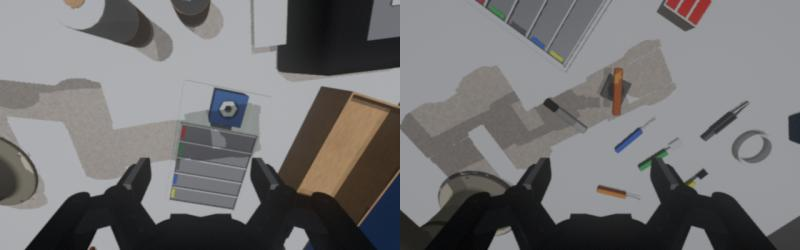

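The left half shows the cap screw at about (366,174) full-res in w1. The right half shows the key bar at about (348,145) in w2. Next I'll measure the head, the mark and the bar.

Run:
```python
from h import *
np.set_printoptions(precision=4,suppress=True)
f=dict(np.load('pics/w1.npz'));g=dict(np.load('pics/w2.npz'));t=dict(np.load('pics/top0.npz'))
# block top from blue mask
for nm,F,box in(('w1',f,(310,120,420,225)),('top',t,(110,170,175,230))):
    for a,r,p in blobs(F,'probe',box,100):
        c,h,L,W=rectw(F,r,.058); print(nm,'block',a,c,h,L,W)
hsv=cv2.cvtColor(f['frame'],cv2.COLOR_RGB2HSV)
sub=np.zeros(hsv.shape[:2],np.uint8);cv2.circle(sub,(365,174),30,255,-1)
st=cv2.inRange(hsv,np.array((0,0,110)),np.array((179,70,255)))&sub
n,l,s,c=cv2.connectedComponentsWithStats(st);i=1+np.argmax(s[1:,4]);p=np.argwhere(l==i)[:,::-1].astype(np.int32)
(cc,rr)=cv2.minEnclosingCircle(cv2.convexHull(p)); print('head',cc,rr,ray(f,cc,.052),'diam',np.linalg.norm(ray(f,(cc[0]+2*rr,cc[1]),.052)-ray(f,cc,.052)))
y=cv2.inRange(hsv,np.array((20,90,80)),np.array((38,255,255)))&sub
q=np.argwhere(y)[:,::-1]; 
if len(q):
    m=ray(f,q.mean(0),.052);h=ray(f,cc,.052);d=(m-h);print('mark',len(q),q.mean(0),d,np.degrees(np.arctan2(d[1],d[0])))
for nm,F,box in(('w2',g,(310,90,390,200)),('top',t,(300,180,345,240))):
  for a,r,p in blobs(F,'orange',box,100): print(nm,'bar',a,rectw(F,r,.082))
k=cv2.resize(f['frame'][130:220,320:410,::-1],(540,540),interpolation=3);cv2.imwrite('pics/c2.png',k)
```

```text
w1 block 913 [0.5455 0.3648] 0.10485281024165799 0.06901224001868633 0.04467631881879235
w1 block 348 [0.549  0.3273] 0.09350635583023797 0.06328788239901602 0.01789657003595612
top block 665 [0.5457 0.3491] 1.6427006990478634 0.06973727549633206 0.06842541885285448
head (364.4545593261719, 173.27272033691406) 13.565051078796387 [0.5469 0.3531 0.052 ] diam 0.03603162136953551
mark 6 [372.5 178.5] [ 0.0127 -0.0038  0.    ] -16.611765785534242
w2 bar 688 (array([ 0.519 , -0.0627]), np.float64(0.7026131979075811), np.float64(0.08371373874886852), np.float64(0.013901616413368845))
top bar 257 (array([ 0.5164, -0.0656]), np.float64(0.7174347394558973), np.float64(0.08583898143813344), np.float64(0.01623378373460115))
```

View pics/c2.png

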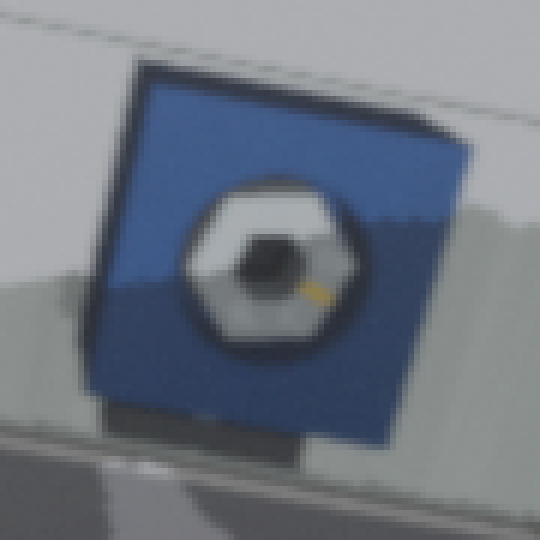

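The close view shows the block with the head centre at crop (273,264), or about (365.4,174) in w1, and the mark at (318,293). The hexagon corners are horizontal in the image, so the mark lies on a flat, as it should. The two cameras differ by 3-4 mm, so I'll take both final measurements with the wrist camera from the same relative pose, where its bias cancels.

Run:
```python
from h import *
np.set_printoptions(precision=4,suppress=True)
f=dict(np.load('pics/w1.npz'))
h=ray(f,(365.4,174),.052);m=ray(f,(320+318/6,130+293/6),.052);d=m-h;print(h,d,np.degrees(np.arctan2(d[1],d[0])))
for yaw in(.71,):
    env.reach([.518,-.064,.222],down(yaw))
    g=snap('wrist','w3');print(proj(g,[.518,-.064,.082]),monitor.sense()['position'])
    for a,r,p in blobs(g,'orange',None,300): print(a,r,rectw(g,r,.082))
cv2.imwrite('pics/w3s.png',cv2.resize(cv2.imread('pics/w3.png'),(480,300),interpolation=cv2.INTER_AREA))
```

```text
[0.5484 0.3525 0.052 ] [ 0.0119 -0.0034  0.    ] -16.077504383609686
[320.7251 187.9902] [ 0.5181 -0.0635  0.2224]
785 ((321.5, 185.5), (13.0, 77.0), 0.0) (array([ 0.5206, -0.0628]), np.float64(0.7056621295137214), np.float64(0.0844361113558069), np.float64(0.013093419436869149))
```

View pics/w3s.png

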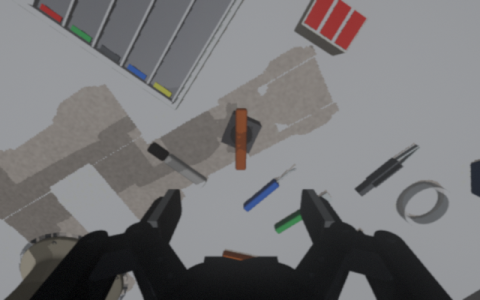

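The bar stands upright in the image, centred on about (321,185). It measures 84 long instead of 90, so I'll check its ends along its column before gripping.

Run:
```python
from h import *
np.set_printoptions(precision=4,suppress=True)
g=dict(np.load('pics/w3.npz'))
p=g['frame'][138:236,319:324].mean(1).astype(int)
for i in list(range(0,14))+list(range(80,98)): print(138+i,p[i],end=' ')
for a in(-.045,.045):
    print(proj(g,[.518+a*np.cos(.706),-.064+a*np.sin(.706),.082]),proj(g,[.518+a*np.cos(.706),-.064+a*np.sin(.706),.064]))
```

```text
138 [130 125 121] 139 [130 125 121] 140 [129 124 120] 141 [128 123 118] 142 [127 122 117] 143 [120 113 108] 144 [95 80 73] 145 [83 56 45] 146 [100  60  43] 147 [114  67  45] 148 [122  71  46] 149 [126  74  48] 150 [126  74  47] 151 [126  74  48] 218 [124  73  50] 219 [124  73  50] 220 [124  72  49] 221 [124  73  49] 222 [124  73  50] 223 [123  72  49] 224 [124  73  50] 225 [121  74  55] 226 [123 100  95] 227 [144 142 144] 228 [150 152 155] 229 [151 153 156] 230 [151 153 156] 231 [151 153 156] 232 [150 152 155] 233 [151 153 156] 234 [151 153 156] 235 [151 153 156] [320.4722 226.9672] [320.5062 220.5643]
[321.0039 145.0102] [321.0106 142.7045]
```

The bar's ends match the prediction for (0.518,-0.064) within 1 mm. Next I'll take the screw measurement from the matching pose.

Run:
```python
from h import *
np.set_printoptions(precision=4,suppress=True)
env.reach([.4,.1,.25],down(1.3))
env.reach([.547,.351,.192],down(1.81))
f=snap('wrist','w4');print(proj(f,[.547,.351,.052]),monitor.sense()['position'])
u,v=map(int,proj(f,[.547,.351,.052]));print(u-45,v-45)
cv2.imwrite('pics/c4.png',cv2.resize(f['frame'][v-45:v+45,u-45:u+45,::-1],(540,540),interpolation=3))
```

```text
[319.5165 185.082 ] [0.5476 0.3497 0.1928]
274 140
```

View pics/c4.png

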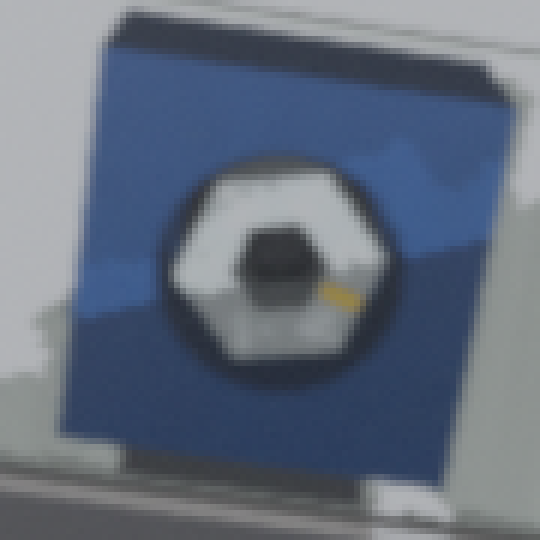

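The head hexagon spans cols 170-388 and rows 170-362 in the crop, so its centre is (280,266.5), or (320.7,184.4) in w4. The mark is at (341,296).

Run:
```python
from h import *
np.set_printoptions(precision=4,suppress=True)
f=dict(np.load('pics/w4.npz'));P=lambda x,y:ray(f,(274+x/6,140+y/6),.052)
h=P(280,266.5);d=P(341,296)-h;print(h,np.degrees(np.arctan2(d[1],d[0])))
for a,b in(((172,268),(388,262)),((218,175),(332,360)),((332,172),(230,362))):
    d=P(*b)-P(*a);print('corner',np.degrees(np.arctan2(d[1],d[0]))%60,np.linalg.norm(d))
# grasp the key
env.hold(.3);print('settled',monitor.sense()['position'])
env.reach([.4,.1,.25],down(1.2))
env.reach([.518,-.064,.15],down(.706))
env.movel([.518,-.064,.057],.08,guard=15); env.hold(.3)
s=monitor.sense();print(s['position'],s['contact_force'])
env.close_gripper(60);env.hold(.3)
s=monitor.sense();print(s['position'],s['finger_gap'],s['gripper_force'],s['contact_force'],s['clock'])
```

```text
[0.548 0.352 0.052] -13.024921523793214
corner 15.267534068452342 0.03804496779172925
corner 14.281118174702975 0.039321009539705826
corner 16.264327616901014 0.039102909837167694
settled [0.5471 0.3506 0.1924]
[ 0.5181 -0.064   0.0572] [0.7183 0.1175 0.5745]
[ 0.518  -0.064   0.0571] 0.17621025726693854 59.255451773351524 [-2.0382 -0.0838  2.9203] 10.2667
```

Run:
```python
from h import *
np.set_printoptions(precision=4,suppress=True)
env.movel([.518,-.064,.17],.1); env.hold(.2)
print('lift',monitor.sense()['contact_force'],monitor.sense()['finger_gap'])
env.reach([.45,.15,.2],down(1.3))
env.reach([.548,.352,.15],down(1.833)); env.hold(.3); print(monitor.sense()['position'])
f=snap('side','s5')
env.movel([.548,.352,.112],.08); env.hold(.2)
hit=env.movel([.548,.352,.0828],.03,guard=8)
s=monitor.sense();print(hit,s['position'],s['contact_force'],s['ft_torque'],s['finger_gap'],s['clock'])
f=snap('wrist','w5')
```

```text
lift [ 0.1788 -1.0569 -3.2387] 0.17397175790918562
[0.5483 0.3513 0.1506]
True [0.5476 0.3525 0.0957] [-0.7412  2.0615  2.0395] [ 0.3047  0.1041 -0.0096] 0.17908129795143715 15.3583
```

Run:
```python
from h import *
np.set_printoptions(precision=4,suppress=True)
x,y=.548,.352
c=[(0,0,0),(0,-1,0),(0,1,0),(0,0,5),(0,0,-5),(-1,0,0),(1,0,0),(1,1,0),(-1,-1,0),(1,-1,0),(-1,1,0),(0,-2,0),(0,2,0),(2,0,0),(-2,0,0)]
for dx,dy,da in c:
    p=[x+dx*1e-3,y+dy*1e-3]
    env.movel([*p,.099],.05,frame=down(1.833+np.radians(da)))
    hit=env.movel([*p,.0828],.03,guard=15)
    s=monitor.sense();print(dx,dy,da,hit,s['position'],s['contact_force'],s['ft_torque'])
    if s['position'][2]<.0865:break
print(s['clock'],s['finger_gap'])
f=snap('side','s6')
```

```text
0 0 0 True [0.5478 0.3526 0.0956] [-1.5662  1.2459  3.9106] [ 0.1181  0.3035 -0.0029]
0 -1 0 True [0.5477 0.3522 0.0959] [-2.0145  2.3551  3.4511] [0.4694 0.4705 0.0534]
0 1 0 True [0.5478 0.3532 0.0953] [-1.0534 -0.4272  3.3504] [ 0.1008  0.2949 -0.013 ]
0 0 5 True [0.5477 0.3526 0.0956] [-1.7019  0.6446  3.4093] [0.0592 0.3426 0.0111]
0 0 -5 True [0.5478 0.3526 0.0956] [-0.9852 -0.2319  3.5913] [0.0854 0.2878 0.0487]
-1 0 0 True [0.5468 0.3528 0.0946] [-0.9723  1.6094 -0.2718] [0.5934 0.1566 0.0236]
1 0 0 True [0.5482 0.3527 0.096 ] [-3.2553  1.0153  2.4044] [0.3868 0.6407 0.0225]
1 1 0 True [0.5484 0.3534 0.0957] [-2.2406  0.4921  3.0035] [ 0.059   0.5229 -0.0083]
-1 -1 0 True [0.5472 0.3521 0.0956] [-1.0834  1.3257  3.1375] [ 0.2836  0.2304 -0.0533]
1 -1 0 True [0.5484 0.352  0.0966] [-3.6809  2.056   1.547 ] [ 0.5614  0.5652 -0.011 ]
-1 1 0 False [0.5469 0.3531 0.083 ] [-2.7409  1.6979  3.6747] [0.2617 0.6029 0.0121]
21.9167 0.1770039466711184
```

Run:
```python
from h import *
np.set_printoptions(precision=4,suppress=True)
hit=env.movel([.5469,.3531,.081],.02,guard=10)
s=monitor.sense();z=s['position'][2];print(hit,s['position'],s['contact_force'])
env.close_gripper(90);env.hold(.4)
for i in range(1,20):
    a=1.833-.1*i
    env.movel([.5469,.3531,.0825],.03,frame=down(a)); env.hold(.1)
    s=monitor.sense();q=s['ee_rot'];print(round(a-1.833,2),round(2*np.arctan2(q[1],q[0])-1.833,3),s['position'],s['contact_force'],s['ft_torque'][2],round(s['clock'],1))
    if i>8 and abs(s['ft_torque'][2])>.6: break
snap('wrist','w7');snap('side','s7')
```

```text
False [0.5471 0.3533 0.0828] [-5.8563 -0.7982 13.8807]
-0.1 -0.097 [0.5469 0.3534 0.083 ] [-5.0081  1.7374  7.3086] -0.025163208320099717 23.2
-0.2 -0.197 [0.5469 0.3535 0.083 ] [-4.2349  1.3725  6.8949] 0.0021124613185503818 23.5
-0.3 -0.297 [0.547  0.3534 0.083 ] [-3.3406  1.7234  6.3651] 0.01968811493622707 23.9
-0.4 -0.397 [0.5471 0.3534 0.083 ] [-2.3627  1.7864  6.5751] 0.020126203152790095 24.2
-0.5 -0.497 [0.5471 0.3534 0.083 ] [-2.8125  1.596   6.4839] -0.017909490679472173 24.6
-0.6 -0.597 [0.5472 0.3533 0.083 ] [-3.0342  0.8297  6.0851] -0.02512856683984402 24.9
-0.7 -0.697 [0.5473 0.3532 0.083 ] [-2.0674  0.8148  5.593 ] -0.004246585631195318 25.3
-0.8 -0.797 [0.5474 0.3532 0.083 ] [-1.9065  0.6401  6.8015] 0.027985703597302177 25.6
-0.9 -0.897 [0.5475 0.3531 0.083 ] [-1.3793  0.9049  6.252 ] -0.01430069249823315 26.0
-1.0 -0.998 [0.5475 0.353  0.083 ] [-2.2893  0.9782  4.9823] 0.004590929966337269 26.3
-1.1 -1.098 [0.5476 0.3529 0.083 ] [-0.5782  0.4071  5.0446] -0.04395217924180421 26.7
-1.2 -1.198 [0.5476 0.3529 0.083 ] [-1.495  -0.9415  5.3142] -0.05051347034898265 27.0
-1.3 -1.298 [0.5477 0.3528 0.083 ] [-1.068  -0.3463  5.778 ] 0.03990231464320355 27.4
-1.4 -1.397 [0.5477 0.3527 0.083 ] [-0.721  -1.1528  6.1326] 0.05160678138961117 27.7
-1.5 -1.497 [0.5477 0.3526 0.083 ] [-1.7257 -2.5577  5.4012] 0.05675456249366784 28.1
-1.6 -1.598 [0.5478 0.3525 0.0831] [-0.4553 -1.7939  6.6805] -0.007486576379938831 28.4
-1.7 -1.698 [0.5477 0.3524 0.083 ] [-0.6283 -1.8595  6.3886] -0.05813199726961983 28.8
-1.8 -1.798 [0.5477 0.3523 0.083 ] [-0.9831 -2.8479  6.5104] -0.03649242182450217 29.1
-1.9 -1.898 [0.5477 0.3522 0.083 ] [-1.6439 -2.6698  6.178 ] 0.03347282479986123 29.5
```

There's no stop torque even after 1.9 rad, so I'll look at it.

Run:
```python
from h import *
a=dict(np.load('pics/w7.npz'))['frame'];b=dict(np.load('pics/s7.npz'));b5=dict(np.load('pics/s6.npz'))['frame']
u,v=map(int,proj(b,[.547,.352,.08]));print(u,v)
c=lambda F:cv2.resize(F[v-40:v+35,u-50:u+50],(400,300),interpolation=3)
o=np.vstack([np.hstack([c(b5),c(b['frame'])]),np.hstack([cv2.resize(a,(480,300)),np.zeros((300,320,3),np.uint8)])])
cv2.imwrite('pics/c7.png',o[:,:,::-1])
```

```text
317 126
```

View pics/c7.png

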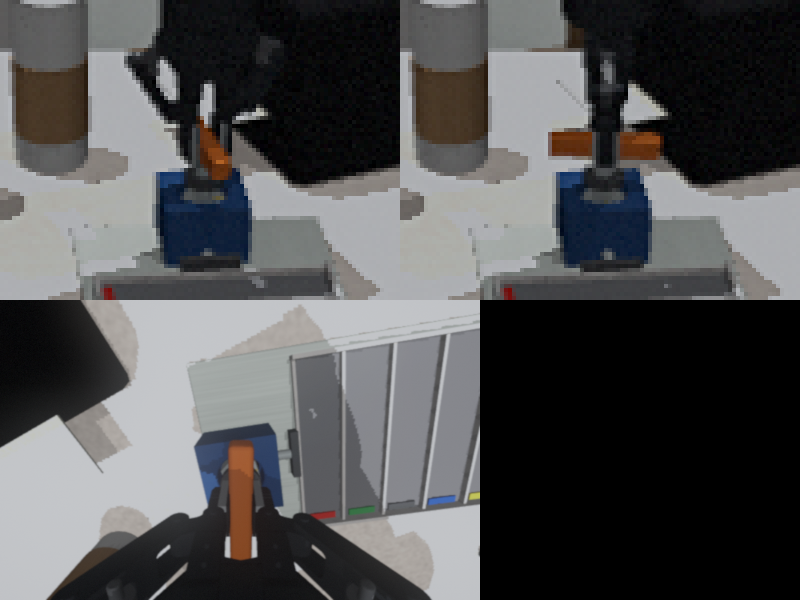

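Side crop: the bar follows the tool, but I can't tell how deep the key sits. I'll measure the bar's height in the side view against the seated value (0.090-0.108 m) and look for the jaw's movement.

Run:
```python
from h import *
np.set_printoptions(precision=4,suppress=True)
def chk(n,box,yc,x,h):
    b=dict(np.load('pics/'+n+'.npz'))
    for a,r,p in blobs(b,'orange',box,20): print(n,a,p.min(0),p.max(0))
    for z in(.082,.09,.1,.108,.12): print(z,proj(b,[x+.045*np.cos(h),yc+.045*np.sin(h),z]),proj(b,[x-.045*np.cos(h),yc-.045*np.sin(h),z]))
chk('s7',(285,80,360,150),.352,.5477,-.065)
# jaw: from w1/w4 (before) and w7
f=dict(np.load('pics/w7.npz'))
b=dict(np.load('pics/top0.npz'))
t=snap('top','t7')
for n,F in(('before',b),('now',t)):
    print(n); print(F['frame'][196:200,158:180].astype(int).mean(2).mean(0).round())
```

```text
s7 60 [305. 119.] [314. 124.]
s7 65 [322. 119.] [331. 125.]
0.082 [331.9458 126.6784] [304.2026 125.8527]
0.09 [332.0479 124.4632] [304.2234 123.6349]
0.1 [332.1762 121.6758] [304.2495 120.8444]
0.108 [332.2796 119.4311] [304.2705 118.5971]
0.12 [332.4358 116.0391] [304.3023 115.2012]
before
[ 15.  23.  48.  84. 117. 131. 130. 108.  82.  72.  57.  39.  84. 141.
 151. 126.  91. 100. 108. 110. 109. 110.]
now
[ 17.  25.  51.  81.  96. 100. 101. 102. 103.  97.  71.  51.  45.  51.
  81.  90.  76.  71.  72.  72.  72.  72.]
```

The bar rows 119-125 match the fully seated height, and the jaw has moved towards the tray. Now I'll check the bar's heading against the tool's.

Run:
```python
from h import *
np.set_printoptions(precision=4,suppress=True)
t=dict(np.load('pics/t7.npz'))
for a,r,p in blobs(t,'orange',(110,160,180,230),8): print(a,r[0],rectw(t,r,.108))
w=dict(np.load('pics/w7.npz'))
for a,r,p in blobs(w,'orange',(280,150,360,400),100): print(a,r,rectw(w,r,.108))
F=t['frame'];k=cv2.resize(F[170:230,120:200],(560,420),interpolation=3)
W=w['frame'];k2=cv2.resize(W[180:400,230:430],(382,420),interpolation=3)
F0=dict(np.load('pics/top0.npz'))['frame']
o=np.hstack([cv2.resize(F0[170:230,120:200],(400,300),interpolation=3),cv2.resize(F[170:230,120:200],(400,300),interpolation=3)])
o2=np.zeros((300,800,3),np.uint8);o2[:,:273]=cv2.resize(W[180:400,230:430],(273,300))
cv2.imwrite('pics/c8.png',np.vstack([o,o2])[:,:,::-1])
s=monitor.sense();print(s['joints'],s['ft_torque'],s['position'])
```

```text
73 (132.91539001464844, 184.17691040039062) (array([0.576 , 0.3467]), np.float64(3.0403952668769607), np.float64(0.023971384126190515), np.float64(0.014768541862983221))
79 (130.5, 211.0) (array([0.5179, 0.3507]), np.float64(0.022591777167582556), np.float64(0.025951431240276737), np.float64(0.015057566911780099))
4466 ((321.0, 270.0), (152.0, 32.0), 90.0) (array([0.554 , 0.3518]), np.float64(3.0960207595823688), np.float64(0.0865084052159585), np.float64(0.014228640430280179))
[ 0.3927  0.7229  1.2518 -0.0021  1.1658  2.0289] [-0.7382  0.2764  0.0211] [0.5477 0.3522 0.083 ]
```

View pics/c8.png

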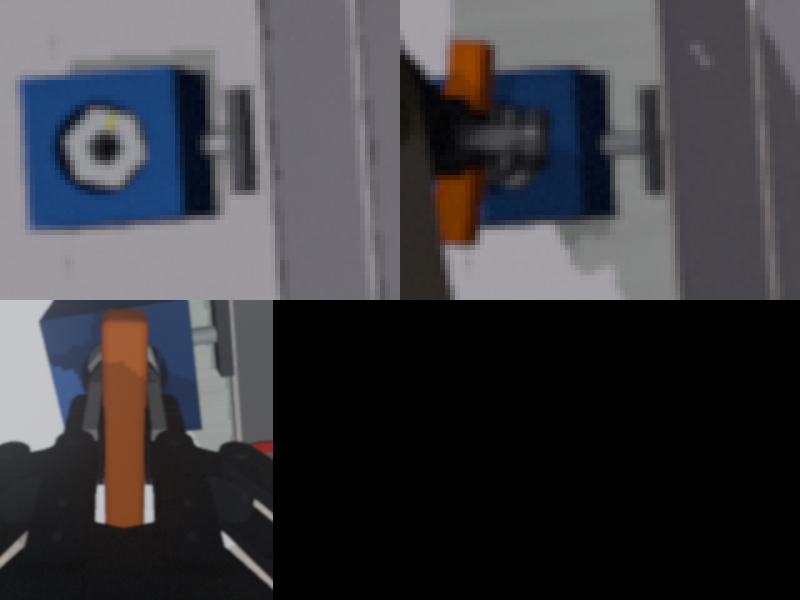

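The bar heading is -0.046 against -0.065 for the tool, so the key has turned with the tool. The jaw has advanced about 3 mm. I'll turn a bit further while sampling torque, then back off to feel the play.

Run:
```python
from h import *
np.set_printoptions(precision=3,suppress=True)
a0=1.833
def st(a):
    env.movel([.5475,.3526,.0825],.03,frame=down(a0+a))
    s=monitor.sense();t1=s['ft_torque'];env.hold(.15);s=monitor.sense();q=s['joints'];print(round(a,2),t1,s['ft_torque'],s['joint_efforts'][5],s['contact_force'],s['position'])
for a in(-1.95,-2.0,-2.05,-2.1,-2.15,-2.2,-2.25,-2.3,-2.2,-2.1): st(a)
```

```text
-1.95 [-0.398  0.528  0.065] [-0.405  0.555 -0.002] 0.007565028208773583 [-2.789 -2.284  7.135] [0.548 0.352 0.083]
-2.0 [-0.388  0.51   0.001] [-0.369  0.525  0.022] 0.009962281328625977 [-2.669 -1.923  7.001] [0.548 0.352 0.083]
-2.05 [-0.313  0.447 -0.001] [-0.271  0.43   0.064] 0.00777349661802873 [-1.905 -1.104  6.844] [0.548 0.352 0.083]
-2.1 [-0.334  0.465  0.02 ] [-0.242  0.511 -0.008] 0.013351874949876219 [-2.25  -1.246  6.233] [0.548 0.352 0.083]
-2.15 [-0.388  0.528 -0.01 ] [-0.261  0.504  0.032] 0.03685230854898691 [-1.932 -2.216  7.119] [0.548 0.352 0.083]
-2.2 [-0.48   0.702  0.039] [-0.443  0.696  0.092] 0.04761837422847748 [-3.743 -2.819  7.467] [0.548 0.352 0.083]
-2.25 [-0.581  0.744  0.033] [-0.59   0.78   0.078] 0.05267332890070975 [-3.57  -3.361  6.684] [0.548 0.352 0.083]
-2.3 [-0.741  0.871  0.059] [-0.74   0.809  0.047] 0.05345741403289139 [-4.085 -2.998  7.786] [0.548 0.352 0.083]
-2.2 [-0.529  0.571  0.001] [-0.546  0.612  0.057] 0.0114804832264781 [-3.57  -1.996  7.141] [0.548 0.352 0.083]
-2.1 [-0.354  0.4   -0.042] [-0.342  0.412 -0.004] -0.0001881128127934062 [-0.858 -1.911  6.635] [0.548 0.352 0.083]
```

Torque reads near zero until -2.15, then about 0.05 N m, which is only screw friction. I need the mark, so I'll lift the key out, step aside and look.

Run:
```python
from h import *
np.set_printoptions(precision=4,suppress=True)
p=monitor.sense()['position']
env.movel([p[0],p[1],.16],.08)
s=monitor.sense();print('held',s['finger_gap'],s['contact_force'])
env.reach([.50,.30,.22],down(1.85)); env.hold(.2)
f=snap('wrist','w9');u,v=map(int,proj(f,[.548,.352,.052]));print(u,v)
c=cv2.resize(f['frame'][v-45:v+45,u-45:u+45],(450,450),interpolation=3)
full=cv2.resize(f['frame'],(350,219))
o=np.zeros((450,800,3),np.uint8);o[:,:450]=c;o[:219,450:]=full
s9=snap('side','s9');q=proj(s9,[.50,.30,.21]).astype(int);print(q)
o[225:445,450:770]=cv2.resize(s9['frame'][q[1]-35:q[1]+20,q[0]-40:q[0]+40],(320,220),interpolation=3)
cv2.imwrite('pics/c9.png',o[:,:,::-1])
```

```text
held 0.17047069450598656 [ 0.1369 -0.0305 -2.6186]
374 147
[304  96]
```

View pics/c9.png

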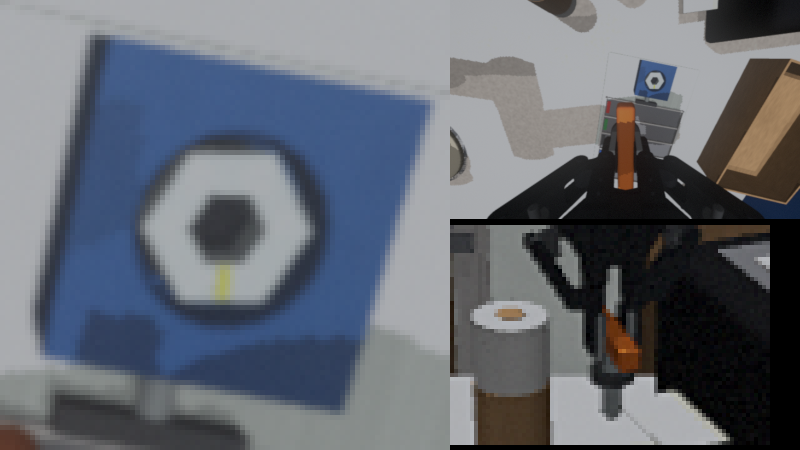

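The mark now points straight down in the crop, (223,282) from centre (227,228). The screw turned about 1.1 rad while the tool turned 2.3. I'll get its heading.

Run:
```python
from h import *
np.set_printoptions(precision=4,suppress=True)
f=dict(np.load('pics/w9.npz'));P=lambda x,y:ray(f,(374-45+x/5,147-45+y/5),.052)
h=P(227,229);d=P(223,283)-h;print(h,np.degrees(np.arctan2(d[1],d[0])))
for a,b in(((137,226),(316,231)),((178,150),(277,303)),((276,150),(176,305))):
    d=P(*b)-P(*a);print('corner',np.degrees(np.arctan2(d[1],d[0]))%60,np.linalg.norm(d),(P(*b)+P(*a))/2)
g=dict(np.load('pics/s9.npz'));u,v=304,96
for a,r,p in blobs(g,'orange',(264,60,344,116),20): print(a,p.min(0),p.max(0))
for z in(.211,.22,.229): print(proj(g,[.5,.3,z]),proj(g,[.5+.045*np.cos(1.85),.3+.045*np.sin(1.85),z]),proj(g,[.5-.045*np.cos(1.85),.3-.045*np.sin(1.85),z]))
print(monitor.sense()['position'],monitor.sense()['clock'])
```

```text
[0.5481 0.3518 0.052 ] -74.73110223113476
corner 14.437718979548967 0.039844815463382095 [0.548  0.3519 0.052 ]
corner 21.503196187974147 0.04145795147542382 [0.5483 0.3521 0.052 ]
corner 15.563761911616623 0.0396975660938344 [0.5477 0.3517 0.052 ]
63 [303.  83.] [311.  97.]
[304.1164  95.9283] [299.705   89.9745] [308.7323 102.1579]
[304.1413  93.1246] [299.714   87.2124] [308.7746  99.3118]
[304.1664  90.301 ] [299.723   84.4311] [308.8172  96.4449]
[0.5    0.3    0.2199] 36.925
```

The mark moved from -15° to about -75°, almost exactly 60°, while the key turned 120°, so the hex skipped once. The stop may not be reached yet. I'll reinsert aligned with the current socket (105°) and turn in small steps with denser readings.

```bash
cat >> h.py <<'E'
def insert(x,y,yaw,zs=.0828):
    for dx,dy in[(0,0),(-.7,.7),(.7,-.7),(0,1),(-1,0),(1,0),(0,-1),(-1.5,1),(-1,1.5),(1,1),(-1,-1),(-2,0),(0,2),(2,0),(0,-2)]:
        p=[x+dx*1e-3,y+dy*1e-3]
        env.movel([*p,.1],.05,frame=down(yaw)); env.movel([*p,zs],.03,guard=15)
        s=monitor.sense()
        if s['position'][2]<.0845: print('in',dx,dy,s['position'],s['contact_force']);return p
    print('not in');return None
E
python3 - <<'E'
from h import *
np.set_printoptions(precision=3,suppress=True)
env.close_gripper(120)
env.reach([.547,.353,.15],down(1.833)); env.movel([.547,.353,.112],.08); env.hold(.2)
p=insert(.547,.353,1.833)
if p:
    env.movel([*p,.081],.02,guard=10)
    env.hold(.3)
    for a in(0,-.05,-.1,-.15,-.2,-.25,-.3,-.35,-.4,-.45):
        env.movel([*p,.0815],.03,frame=down(1.833+a))
        e=[]
        for _ in range(4): env.hold(.05);s=monitor.sense();e.append([s['ft_torque'][2],s['joint_efforts'][5]])
        print(a,np.mean(e,0),s['contact_force'],s['ft_torque'],s['position'],s['finger_gap'])
    snap('wrist','w10');print(s['clock'])
E
```

```text
in 0 0 [0.547 0.353 0.083] [-3.54   0.621  4.53 ]
0 [-0.003 -0.009] [-5.372 -0.48  11.551] [-0.234  1.225  0.051] [0.547 0.353 0.083] 0.15936471766003207
-0.05 [0.062 0.039] [-4.791 -0.187 11.223] [-0.026  1.082  0.03 ] [0.547 0.353 0.083] 0.16509398372279183
-0.1 [0.038 0.047] [-5.249  0.629 10.875] [0.179 1.08  0.064] [0.547 0.354 0.083] 0.1618363263019262
-0.15 [0.067 0.058] [-4.9    1.969 11.906] [0.219 1.041 0.067] [0.547 0.354 0.083] 0.1610885915115972
-0.2 [0.066 0.054] [-6.301  1.123 12.075] [0.219 1.162 0.081] [0.547 0.354 0.083] 0.16256182198310806
-0.25 [0.08  0.066] [-5.76   0.662 11.667] [0.137 1.164 0.122] [0.547 0.354 0.083] 0.1605354730945854
-0.3 [0.112 0.12 ] [-5.15   1.485 11.287] [0.178 1.189 0.112] [0.547 0.354 0.083] 0.1664832351055052
-0.35 [0.143 0.161] [-5.702  0.797 11.112] [0.206 1.114 0.184] [0.547 0.354 0.083] 0.16236374434546
-0.4 [0.189 0.198] [-6.04   1.856 11.119] [0.161 1.05  0.152] [0.547 0.354 0.083] 0.16294622160263494
-0.45 [0.18  0.202] [-4.313  0.657 10.687] [0.157 1.067 0.167] [0.547 0.354 0.083] 0.16175196878053252
44.6167
```

The torque now rises clearly to 0.2 N m beyond -0.25 rad, which is the stop. I'll back off within the play, lift and check the mark.

Run:
```python
from h import *
np.set_printoptions(precision=4,suppress=True)
env.hold(.3)
s=monitor.sense();p=s['position']
env.movel([.547,.353,.0825],.03,frame=down(1.833-.33)); env.hold(.1);print(monitor.sense()['ft_torque'][2])
env.movel([.547,.353,.16],.08)
env.reach([.50,.30,.22],down(1.85)); env.hold(.3)
f=snap('wrist','w11');u,v=map(int,proj(f,[.548,.352,.052]));print(u,v)
for a,r,q in blobs(f,'orange',(280,150,360,400),300): print(a,r)
hsv=cv2.cvtColor(f['frame'],cv2.COLOR_RGB2HSV);sub=np.zeros(hsv.shape[:2],np.uint8);cv2.circle(sub,(u,v),22,255,-1)
for n in('w9','w11'):
    F=dict(np.load('pics/%s.npz'%n));h=cv2.cvtColor(F['frame'],cv2.COLOR_RGB2HSV)
    c=proj(F,[.548,.352,.052]);k=np.zeros(h.shape[:2],np.uint8);cv2.circle(k,(int(c[0]),int(c[1])),20,255,-1)
    y=np.argwhere(cv2.inRange(h,np.array((22,70,80)),np.array((38,255,255)))&k)[:,::-1]
    d=ray(F,y.mean(0),.052)-np.array([.548,.3519,.052]);print(n,len(y),y.mean(0),np.degrees(np.arctan2(d[1],d[0])),np.linalg.norm(d))
cv2.imwrite('pics/c11.png',cv2.resize(f['frame'][v-45:v+45,u-45:u+45,::-1],(450,450),interpolation=3)); print(monitor.sense()['clock'])
```

```text
0.09983532253910946
374 147
4399 ((321.0, 270.0), (152.0, 32.0), 90.0)
w9 10 [373.4 158.1] -75.66741373366882 0.011623349390643588
w11 12 [374.5 158.5] -71.2129492872527 0.011679616739497783
47.2667
```

View pics/c11.png

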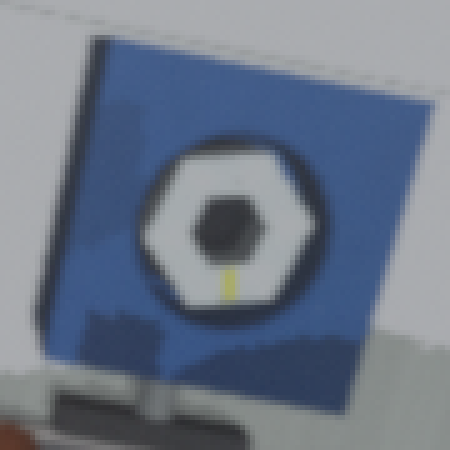

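The mark is at about -72°, so it did not advance under 0.2 N m, over three times the screw friction. That points to the stop. I'll confirm by looking straight down the jaw/tray gap from the fixture's x side.

Run:
```python
from h import *
np.set_printoptions(precision=4,suppress=True)
x,y=.5515+.05,.285+.004
env.reach([x,y,.22],down(.088)); env.hold(.3)
f=snap('wrist','w12');u,v=proj(f,[.5515,.288,.02]).astype(int);print(u,v)
r0,r1,c0,c1=max(v-45,0),v+45,u-60,u+60
o=np.zeros((600,480,3),np.uint8)
k=cv2.resize(f['frame'][r0:r1,c0:c1],(480,4*(r1-r0)),interpolation=3);o[:k.shape[0]]=k
o[370:600,:368]=cv2.resize(f['frame'],(368,230))
cv2.imwrite('pics/c12.png',o[:,:,::-1])
```

```text
318 211
```

View pics/c12.png

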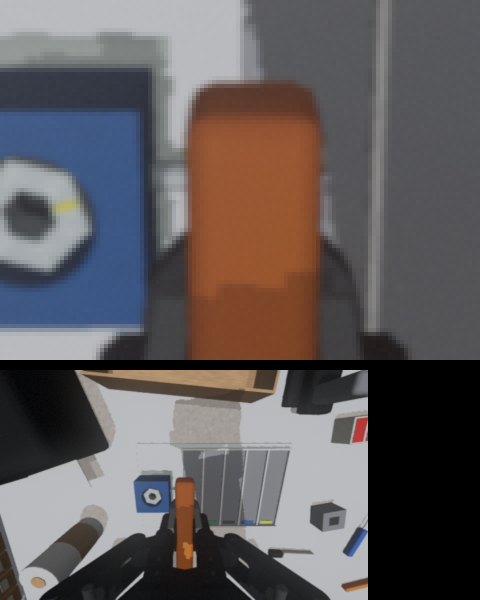

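The bar hides the jaw. Image up is +x, so I'll shift the tool towards the robot.

Run:
```python
from h import *
np.set_printoptions(precision=4,suppress=True)
env.reach([.475,.283,.22],down(.088)); env.hold(.3)
f=snap('wrist','w13');u,v=proj(f,[.5515,.288,.02]).astype(int);print(u,v)
k=cv2.resize(f['frame'][max(v-35,0):v+35,u-45:u+45],(720,560),interpolation=3)
cv2.imwrite('pics/c13.png',k[:,:,::-1])
V=np.array(f['view']);print(-V[:3,:3].T@V[:3,3])
```

```text
321 111
[0.558  0.2902 0.3624]
```

View pics/c13.png

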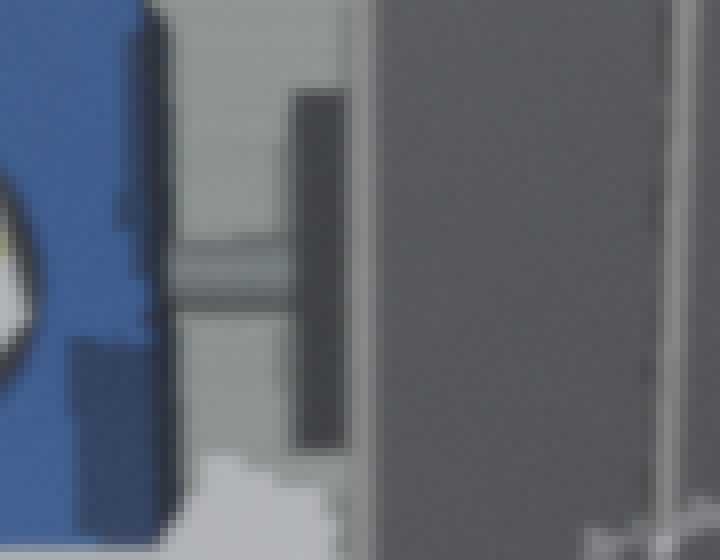

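The dark jaw is flush against the tray wall (crop col 348) with no gap, so the screw is tight. Now the key goes back to its stand.

Run:
```python
from h import *
np.set_printoptions(precision=4,suppress=True)
env.reach([.45,.1,.2],down(.7))
env.reach([.518,-.064,.15],down(.706)); env.hold(.2)
env.movel([.518,-.064,.105],.1);env.hold(.2)
for dx,dy in((0,0),(2,0),(-2,0),(0,2),(0,-2),(3,3),(-3,-3),(3,-3),(-3,3)):
    env.movel([.518+dx*1e-3,-.064+dy*1e-3,.1],.08)
    hit=env.movel([.518+dx*1e-3,-.064+dy*1e-3,.0575],.06,guard=8)
    s=monitor.sense();print(dx,dy,hit,s['position'],s['contact_force'])
    if s['position'][2]<.061: break
env.release();env.hold(.4)
p=monitor.sense()['position'];env.movel([p[0],p[1],.17],.15)
t=snap('top','t14');snap('side','s14');print(monitor.sense()['clock'])
for a,r,q in blobs(t,'orange',(300,180,345,240),100): print('bar',rectw(t,r,.082))
d=dict(np.load('pics/s14.npz'))
for n in('side0','s14'):
    d=dict(np.load('pics/%s.npz'%n))
    for a,r,q in blobs(d,'orange',(285,185,345,230),40): print(n,a,q.min(0),q.max(0))
```

```text
0 0 True [ 0.5174 -0.0638  0.0573] [-0.9211  0.2933  5.7549]
55.7833
side0 232 [300. 196.] [327. 215.]
s14 230 [300. 196.] [327. 215.]
```

The key is back with exactly its initial side-view extents (300-327, 196-215). I'll take a fresh measurement of the instruments with the arm clear.

```bash
cat >> h.py <<'E'
HSV['forceps']=((0,0,0),(179,130,95))
BOX=dict(probe=(345,150,400,290),spatula=(385,150,440,290),brush=(440,190,490,290),forceps=(405,120,450,205))
def locate(f,n):
    c=max(blobs(f,n,BOX[n],40),key=lambda b:b[0]); ctr,h,L,W=rectw(f,c[1],.018)
    if np.cos(h)<0:h-=np.pi   # tip side is +x for all here
    return ctr,h,L,W
E
python3 - <<'E'
from h import *
np.set_printoptions(precision=4,suppress=True)
env.reach([.40,.25,.28],down(.9))
t=snap('top','t15')
for n in BOX: print(n,locate(t,n))
for a,r,q in blobs(t,'orange',(300,180,345,240),100): print('bar',rectw(t,r,.082))
F=t['frame'];o=np.hstack([cv2.resize(F[120:205,400:450],(300,510),interpolation=3),cv2.resize(F[120:290,290:480],(500,447),interpolation=3)[:447].copy() if 0 else np.vstack([cv2.resize(F[120:290,290:480],(500,447),interpolation=3),np.zeros((63,500,3),np.uint8)])])
cv2.imwrite('pics/c15.png',o[:,:,::-1])
E
```

```text
probe (array([ 0.4438, -0.1782]), np.float64(-0.08502346398507132), np.float64(0.07891455560662174), np.float64(0.012070201557561389))
spatula (array([ 0.445, -0.264]), np.float64(-0.201684421888372), np.float64(0.07859345655076008), np.float64(0.012170646890588938))
brush (array([ 0.4315, -0.3951]), np.float64(-0.020013144380861103), np.float64(0.07820235003979167), np.float64(0.00959999697148815))
forceps (array([ 0.6145, -0.3178]), np.float64(-0.01589831768895733), np.float64(0.08688892764581023), np.float64(0.016927530573875353))
bar (array([ 0.5157, -0.0657]), np.float64(0.6933151591992237), np.float64(0.08475256177194551), np.float64(0.016356041844343652))
```

View pics/c15.png

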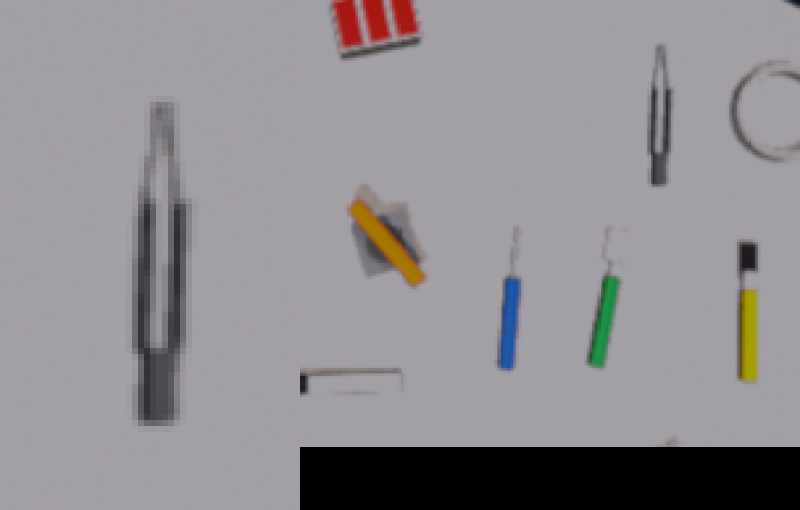

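The crops show the blue handle, green handle, yellow handle with black head, and the forceps with points towards +x, all where they were first measured. The tape ring is near the forceps, so I'll check that clearance in code. The spatula goes first.

```bash
cat >> h.py <<'E'
FC=np.array([.5635,.1753]);FY=.088
SLOT=dict(spatula=.046+.006,forceps=.002,probe=-.046-.002,brush=-.092-.006)
GZ=.0095
def pick(n,oy=0):
    t=snap('top','p_'+n+str(int(monitor.sense()['clock'])))
    c,h,L,W=locate(t,n); assert .07<L<.095, (c,h,L,W)
    o=c+.018*np.array([np.cos(h),np.sin(h)]); g=o+oy*np.array([-np.sin(h),np.cos(h)]); print(n,o,h,L,W)
    env.reach([*g,.12],down(h)); env.movel([*g,.03],.15); hit=env.movel([*g,GZ],.05,guard=8)
    print('down',hit,monitor.sense()['position'])
    env.close_gripper(40); env.hold(.2); env.movel([*g,.15],.15); env.hold(.1)
    s=monitor.sense(); print('gap mm',s['finger_gap']*85,s['gripper_force'],s['contact_force'])
    return s['finger_gap']*85>8
def place(n):
    y=SLOT[n];p=FC+y*np.array([-np.sin(FY),np.cos(FY)]);q=down(FY)
    env.reach([.42,0,.2],down(0.)); env.reach([*p,.13],q); env.movel([*p,.045],.15); env.hold(.2)
    hit=env.movel([*p,.012+GZ+.001],.04,guard=8); s=monitor.sense();print('placed',hit,s['position'],s['contact_force'])
    env.release(); env.hold(.2); env.movel([*p,.15],.15); print(monitor.sense()['clock'])
E
python3 - <<'E'
from h import *
np.set_printoptions(precision=4,suppress=True)
t=dict(np.load('pics/t15.npz')); print('ring left edge',ray(t,(453,162),.012),'forceps',locate(t,'forceps')[0])
if pick('spatula'): place('spatula')
snap('top','t16')
E
```

```text
ring left edge [ 0.637  -0.3841  0.012 ] forceps [ 0.6145 -0.3178]
spatula [ 0.4627 -0.2675] -0.2016783176930046 0.07859337015640981 0.012282324385132621
down False [ 0.4626 -0.2676  0.0094]
gap mm 12.596119268254917 39.90229547023773 [-0.2587  0.2556 -0.9821]
placed True [0.5584 0.227  0.0217] [-1.0382  0.3538  5.4064]
68.0583
```

The spatula is placed. I'll check it numerically, then do the forceps offset 6 mm away from the ring.

```bash
cat >> h.py <<'E'
def check(t,n,z=.03,box=(165,140,280,222)):
    c,h,L,W=rectw(t,max(blobs(t,n,box,40),key=lambda b:b[0])[1],z)
    if np.cos(h)<0:h-=np.pi
    d=c+.018*np.array([np.cos(h),np.sin(h)])-FC;ca,sa=np.cos(FY),np.sin(FY)
    print('check',n,'fixture xy',ca*d[0]+sa*d[1],-sa*d[0]+ca*d[1],'angle',h-FY,'L',L)
E
python3 - <<'E'
from h import *
np.set_printoptions(precision=4,suppress=True)
if pick('forceps',.006): 
    t=snap('top','t17'); check(t,'spatula')
    place('forceps')
E
```

```text
forceps [ 0.6325 -0.3181] -0.01589831768895733 0.08688892764581023 0.016927530573875353
down False [ 0.6325 -0.3121  0.0094]
gap mm 14.619082045361804 39.33822512626648 [-0.2514 -0.3163 -0.9962]
check spatula fixture xy -0.0015310542336158268 0.04854835164863496 angle -0.003983349955924892 L 0.0801958779024649
placed True [0.5628 0.1772 0.0218] [-0.5547  0.1151  5.4715]
79.2583
```

```bash
python3 - <<'E'
from h import *
np.set_printoptions(precision=4,suppress=True)
if pick('probe'): place('probe')
E
python3 - <<'E'
from h import *
np.set_printoptions(precision=4,suppress=True)
if pick('brush'): place('brush')
env.reach([.42,-.1,.3],down(0.))
t=snap('top','t18')
for n in('spatula','probe','brush'): check(t,n)
for a,r,q in blobs(t,'orange',(300,180,345,240),100): print('bar',rectw(t,r,.082))
print(monitor.sense()['clock'])
F=t['frame'];cv2.imwrite('pics/c18.png',cv2.resize(F[130:250,110:350,::-1],(800,400),interpolation=3))
E
```

```text
probe [ 0.4618 -0.1797] -0.08502346398507132 0.07891455560662174 0.011887278498148286
down False [ 0.4617 -0.1797  0.0094]
gap mm 12.734244621374087 39.720255732536316 [ 1.0901  0.205  -0.8329]
placed True [0.5671 0.1275 0.0217] [-1.0941 -0.4626  5.1712]
89.075
brush [ 0.4495 -0.3954] -0.020013144380861103 0.07820235003979167 0.00959999697148815
down False [ 0.4495 -0.3954  0.0094]
gap mm 12.494385428631169 40.07050573825836 [-0.4825 -0.433  -0.2349]
placed True [0.5716 0.0777 0.0217] [-0.3973 -0.8954  4.9927]
100.0667
check spatula fixture xy -0.0014587747785229678 0.048517171534043044 angle 0.0014427064981924198 L 0.08038898995074707
check probe fixture xy -0.0019605576206162515 -0.05053246210511942 angle -0.013919144497401975 L 0.08253956312588381
check brush fixture xy -0.0005056418277443655 -0.0996344391938778 angle 0.016440233868170923 L 0.08070691778204313
bar (array([ 0.5153, -0.0654]), np.float64(0.6933247865757308), np.float64(0.08503688566649135), np.float64(0.01692898476189805))
101.1917
```

View pics/c18.png

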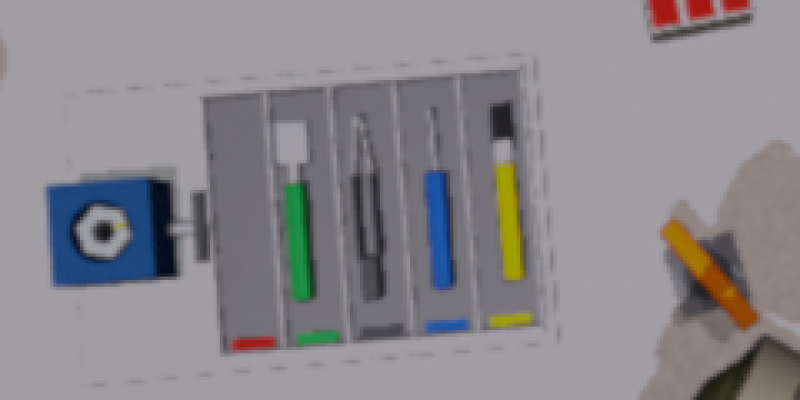

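The crop shows the spatula, forceps, probe and brush each in its own compartment with the matching tab, slot 1 empty, and the key upright in its stand. That was my 15th picture view, one over the limit of 14, so from here I use numbers only. As a last check I'll measure the screw's total rotation numerically from the same pose as w4.

Run:
```python
from h import *
np.set_printoptions(precision=4,suppress=True)
env.reach([.4,.1,.27],down(1.2)); env.reach([.547,.351,.192],down(1.81)); env.hold(.3)
snap('wrist','w20')
for n in('w1','w4','w9','w11','w20'):
    f=dict(np.load('pics/%s.npz'%n));h=cv2.cvtColor(f['frame'],cv2.COLOR_RGB2HSV)
    c=proj(f,[.548,.352,.052]);k=np.zeros(h.shape[:2],np.uint8);cv2.circle(k,(int(round(c[0])),int(round(c[1]))),24,255,-1)
    st=cv2.inRange(h,np.array((0,0,95)),np.array((179,255,255)))&cv2.inRange(h,np.array((0,0,0)),np.array((179,75,255)))&k
    y=cv2.inRange(h,np.array((20,75,80)),np.array((38,255,255)))&k
    cl=cv2.connectedComponentsWithStats(st|y);i=1+np.argmax(cl[2][1:,4]);P=np.argwhere(cl[1]==i)[:,::-1]
    hull=cv2.convexHull(P.astype(np.int32))[:,0]
    W=np.array([ray(f,q,.052)[:2] for q in hull]);m=cv2.minAreaRect((W*1e4).astype(np.float32));ctr=np.array(m[0])/1e4
    yy=np.argwhere(y)[:,::-1];w=h[yy[:,1],yy[:,0],1].astype(float)-60;mk=np.average(np.array([ray(f,q,.052)[:2] for q in yy]),axis=0,weights=w)
    d=mk-ctr; # hexagon phase from radial 6th harmonic
    A=np.array([ray(f,q,.052)[:2] for q in cv2.findContours((cl[1]==i).astype(np.uint8),0,1)[0][0][:,0]])-ctr
    th=np.arctan2(A[:,1],A[:,0]);ph=np.angle(np.sum((np.hypot(*A.T)-np.hypot(*A.T).mean())*np.exp(-6j*-th)))/6
    print(n,ctr,np.array(m[1])/1e4,'mark',np.degrees(np.arctan2(d[1],d[0])),'from .548,.352:',np.degrees(np.arctan2(mk[1]-.352,mk[0]-.548)),'corner phase',np.degrees(ph)%60)
```

```text
w1 [0.5461 0.3537] [0.0374 0.0339] mark -17.900081649907374 from .548,.352: -12.70190625671235 corner phase 17.79681442642086
w4 [0.5473 0.3531] [0.0343 0.0374] mark -16.727337451131902 from .548,.352: -12.539027999898105 corner phase 17.929250691869374
w9 [0.5475 0.3523] [0.0379 0.0331] mark -74.54074248424159 from .548,.352: -76.78137071587645 corner phase 14.599903220027853
w11 [0.5471 0.3523] [0.0376 0.0343] mark -68.01084741959454 from .548,.352: -71.73095010398885 corner phase 21.221083899069257
w20 [0.5477 0.3529] [0.0342 0.0378] mark -71.66456752355964 from .548,.352: -71.86201329177186 corner phase 20.559319099259774
```

The screw now reads about 6° back from where it was after the first pull-out (w9), so the margin over 1.25 rad is thin. There are about 100 s left, so I'll re-tighten, this time letting go of the key in the socket before withdrawing so that nothing drags the screw back.

Run:
```python
from h import *
np.set_printoptions(precision=3,suppress=True)
env.reach([.42,.0,.25],down(.7))
g=[.5174,-.0638]
env.reach([*g,.15],down(.69)); env.movel([*g,.0575],.1,guard=15)
env.close_gripper(120); env.hold(.2); s=monitor.sense(); print('gap',s['finger_gap'],s['position'])
env.movel([*g,.17],.12)
env.reach([.45,.15,.2],down(1.3))
yaw=np.radians(110-4)
env.reach([.547,.353,.15],down(yaw)); env.movel([.547,.353,.112],.08); env.hold(.2)
p=insert(.547,.353,yaw)
if p:
    env.movel([*p,.081],.02,guard=10); env.hold(.2)
    for i in range(0,11):
        env.movel([*p,.0815],.03,frame=down(yaw-.06*i))
        e=[]
        for _ in range(3): env.hold(.05);s=monitor.sense();e.append([s['ft_torque'][2],s['joint_efforts'][5]])
        m=np.mean(e,0);print(round(-.06*i,2),m,s['contact_force'],s['position'][2])
        if m.mean()>.22: break
    env.hold(.3); print(monitor.sense()['clock'])
```

```text
gap 0.16381330814509212 [ 0.518 -0.064  0.058]
not in
```

Run:
```python
from h import *
np.set_printoptions(precision=4,suppress=True)
s=monitor.sense();print(s['clock'],s['position'],s['contact_force'],s['finger_gap'])
# where is key in grip: side view at a known hover
env.movel([.547,.353,.16],.12); env.reach([.50,.30,.22],down(1.85)); env.hold(.2)
g=snap('side','s21');w=snap('wrist','w21')
for a,r,p in blobs(g,'orange',(264,60,344,116),20): print('s21',a,p.min(0),p.max(0))
for n in('w9','w11','w21'):
    f=dict(np.load('pics/%s.npz'%n))
    for a,r,p in blobs(f,'orange',(280,150,360,400),300): print(n,a,r)
    h=cv2.cvtColor(f['frame'],cv2.COLOR_RGB2HSV);c=proj(f,[.548,.352,.052]);k=np.zeros(h.shape[:2],np.uint8);cv2.circle(k,(int(c[0]),int(c[1])),20,255,-1)
    y=cv2.inRange(h,np.array((20,75,80)),np.array((38,255,255)))&k;yy=np.argwhere(y)[:,::-1];mk=ray(f,yy.mean(0),.052);print(n,np.degrees(np.arctan2(mk[1]-.352,mk[0]-.548)))
```

```text
121.5833 [0.5472 0.3522 0.0988] [-2.2646  0.973   5.1452] 0.15920369406753626
s21 77 [303.  82.] [311. 101.]
w9 4457 ((321.0, 270.0), (152.0, 32.0), 90.0)
w9 -76.20919788856449
w11 4399 ((321.0, 270.0), (152.0, 32.0), 90.0)
w11 -71.59252369297755
w21 3891 ((321.0462646484375, 275.3782043457031), (32.54965591430664, 141.5395050048828), 2.361374616622925)
w21 -72.26275194353796
```

The key did not enter, and the bar now sits shifted or tilted in the grip (wrist rect 141 px long against 152, 2.4° off). The screw itself is unchanged (-72°). I'll set the key back in the stand, measure the bar from the w3 pose and regrip properly.

Run:
```python
from h import *
np.set_printoptions(precision=4,suppress=True)
env.reach([.45,.1,.2],down(.7))
env.reach([.518,-.064,.15],down(.70)); env.movel([.518,-.064,.105],.12);env.hold(.1)
for dx,dy in((0,0),(3,3),(-3,-3),(3,-3),(-3,3)):
    env.movel([.518+dx*1e-3,-.064+dy*1e-3,.1],.1)
    hit=env.movel([.518+dx*1e-3,-.064+dy*1e-3,.0575],.06,guard=8)
    s=monitor.sense();print(dx,dy,hit,s['position'],s['contact_force'])
    if s['position'][2]<.068: break
env.release();env.hold(.3)
p=monitor.sense()['position'];env.movel([p[0],p[1],.15],.2)
env.reach([.518,-.064,.222],down(.706)); env.hold(.2)
for n in('w3','w22'):
    if n=='w22': snap('wrist','w22');snap('side','s22')
    g=dict(np.load('pics/%s.npz'%n))
    for a,r,q in blobs(g,'orange',(250,100,390,260),300): print(n,a,r,rectw(g,r,.082))
for n in('side0','s22'):
    d=dict(np.load('pics/%s.npz'%n))
    for a,r,q in blobs(d,'orange',(285,185,345,230),40): print(n,a,q.min(0),q.max(0))
print(monitor.sense()['clock'])
```

```text
0 0 True [ 0.518  -0.0636  0.0611] [-0.981   1.8355  7.5525]
w3 785 ((321.5, 185.5), (13.0, 77.0), 0.0) (array([ 0.5206, -0.0628]), np.float64(0.7056621295137214), np.float64(0.0844361113558069), np.float64(0.013093419436869149))
w22 499 ((323.9111328125, 172.74366760253906), (12.895715713500977, 47.236793518066406), 4.085616588592529) (array([ 0.532 , -0.0561]), np.float64(0.6330389634574725), np.float64(0.04998578739746673), np.float64(0.012979966270973984))
side0 232 [300. 196.] [327. 215.]
s22 238 [299. 198.] [327. 216.]
128.3917
```

Run:
```python
from h import *
np.set_printoptions(precision=4,suppress=True)
HSV['orange']=((3,110,40),(24,255,255))
for n in('w3','w22'):
    g=dict(np.load('pics/%s.npz'%n))
    for a,r,q in blobs(g,'orange',(250,100,390,260),300): print(n,a,r,rectw(g,r,.082),q.min(0),q.max(0))
t=snap('top','t22')
for n in('top0','t15'):
    g=dict(np.load('pics/%s.npz'%n))
    for a,r,q in blobs(g,'orange',(300,180,345,240),100): print(n,a,rectw(g,r,.082))
```

```text
w3 1121 ((321.5, 185.0), (80.0, 15.0), 90.0) (array([ 0.521 , -0.0625]), np.float64(0.7217160265802334), np.float64(0.08763305820630717), np.float64(0.01507345556843595)) [314. 145.] [329. 225.]
w22 1104 ((322.8672790527344, 187.99114990234375), (14.767218589782715, 80.48799133300781), 3.814074993133545) (array([ 0.5189, -0.066 ]), np.float64(0.6365664978292942), np.float64(0.08844626126430442), np.float64(0.014840352720593843)) [315. 148.] [332. 228.]
top0 287 (array([ 0.5164, -0.0655]), np.float64(0.673241698851268), np.float64(0.08697041314533724), np.float64(0.018553099998452414))
t15 284 (array([ 0.5157, -0.0657]), np.float64(0.747014991903697), np.float64(0.08721323883035652), np.float64(0.017945246835663637))
```

Measured the same way, the key now sits at (0.5159,-0.0675), heading 0.637. I'll regrip there and retry at the yaw that worked, with few attempts.

Run:
```python
from h import *
np.set_printoptions(precision=3,suppress=True)
g=[.5159,-.0675];y0=.637
env.reach([*g,.13],down(y0)); env.movel([*g,.057],.1,guard=15)
env.close_gripper(90); env.hold(.2); s=monitor.sense(); print('gap',s['finger_gap'],s['position'],s['contact_force'])
env.movel([*g,.17],.12)
env.reach([.45,.15,.2],down(1.3))
yaw=1.833
env.reach([.547,.353,.15],down(yaw)); env.movel([.547,.353,.112],.08); env.hold(.2)
p=None
for dx,dy in[(0,0),(-1,1),(1,-1),(-1,0),(0,1),(0,-1),(1,0)]:
    q=[.547+dx*1e-3,.353+dy*1e-3]
    env.movel([*q,.1],.05); env.movel([*q,.0828],.03,guard=12); s=monitor.sense();print(dx,dy,s['position'],s['contact_force'])
    if s['position'][2]<.0845: p=q;break
if p:
    env.close_gripper(120); env.movel([*p,.081],.02,guard=10); env.hold(.2)
    for i in range(0,9):
        env.movel([*p,.0815],.03,frame=down(yaw-.06*i))
        e=[]
        for _ in range(3): env.hold(.05);s=monitor.sense();e.append([s['ft_torque'][2],s['joint_efforts'][5]])
        m=np.mean(e,0);print(round(-.06*i,2),m,s['contact_force'],s['position'][2])
        if m.mean()>.2: break
    env.hold(.25)
print(monitor.sense()['clock'])
```

```text
gap 0.17009757147387478 [ 0.516 -0.067  0.057] [-1.772  1.4    5.166]
0 0 [0.547 0.354 0.083] [-1.734  0.668  4.57 ]
-0.0 [-0.004 -0.01 ] [-5.164  0.242 12.377] 0.08299865728225087
-0.06 [0.033 0.033] [-5.469 -0.366 11.366] 0.08297773500340458
-0.12 [0.074 0.074] [-5.545 -0.292 10.713] 0.08299962810188935
-0.18 [0.135 0.104] [-5.917 -0.471 12.053] 0.08300686200668023
-0.24 [0.151 0.15 ] [-6.086 -0.717 11.884] 0.08303611136929107
-0.3 [0.195 0.176] [-5.801 -1.043 11.773] 0.08303946178204598
-0.36 [0.168 0.194] [-5.668 -1.529 11.571] 0.08306619338044102
-0.42 [0.185 0.216] [-6.512 -0.912 12.61 ] 0.08305522500614534
139.4583
```

Seated on the first try, and the torque rises to 0.2 N m at the stop. Now I'll let go of the key in the socket, read the bar's heading, regrip at that heading and lift straight out.

Run:
```python
from h import *
np.set_printoptions(precision=4,suppress=True)
HSV['orange']=((3,110,40),(24,255,255))
env.release(); env.hold(.3)
s=monitor.sense();p=s['position'];q=s['ee_rot'];ty=2*np.arctan2(q[1],q[0])
f=snap('wrist','w23')
b=max(blobs(f,'orange',(250,120,390,400),300),key=lambda b:b[0]); c,h,L,W=rectw(f,b[1],.108)
d=(h-ty+np.pi/2)%np.pi-np.pi/2;print('tool yaw',ty,'bar',h,'diff',d,c,L,W,p,s['ft_torque'])
if abs(d)<.45 and L>.07:
    env.movel([p[0],p[1],.083],.03,frame=down(ty+d)); 
    env.close_gripper(60); env.hold(.2); print(monitor.sense()['ft_torque'][2],monitor.sense()['contact_force'])
    env.movel([p[0],p[1],.17],.1)
    env.reach([.50,.30,.22],down(1.85)); env.hold(.3); f=snap('wrist','w24')
    for n in('w9','w11','w24'):
        f=dict(np.load('pics/%s.npz'%n))
        hh=cv2.cvtColor(f['frame'],cv2.COLOR_RGB2HSV);cc=proj(f,[.548,.352,.052]);k=np.zeros(hh.shape[:2],np.uint8);cv2.circle(k,(int(cc[0]),int(cc[1])),20,255,-1)
        y=cv2.inRange(hh,np.array((20,75,80)),np.array((38,255,255)))&k;yy=np.argwhere(y)[:,::-1];mk=ray(f,yy.mean(0),.052);print(n,np.degrees(np.arctan2(mk[1]-.352,mk[0]-.548)))
print(monitor.sense()['clock'])
```

```text
tool yaw 1.4130551232008137 bar 1.4676454824947778 diff 0.05459035929396405 [0.549  0.3638] 0.09409274621819487 0.014623416957215897 [0.547  0.353  0.0815] [-0.0552 -0.0089 -0.0058]
0.029766654716566233 [-2.7977 -0.1474  3.6449]
w9 -76.20919788856449
w11 -71.59252369297755
w24 -76.38167710646744
143.4583
```

The screw is at -76.4°, the same as w9, so the stop position repeats and it is tight. Now I'll return the key and check.

Run:
```python
from h import *
np.set_printoptions(precision=4,suppress=True)
HSV['orange']=((3,110,40),(24,255,255))
env.reach([.45,.1,.2],down(.7))
env.reach([.518,-.064,.15],down(.70)); env.movel([.518,-.064,.105],.12);env.hold(.1)
for dx,dy in((0,0),(3,3),(-3,-3),(3,-3),(-3,3)):
    env.movel([.518+dx*1e-3,-.064+dy*1e-3,.1],.1)
    hit=env.movel([.518+dx*1e-3,-.064+dy*1e-3,.0575],.06,guard=8)
    s=monitor.sense();print(dx,dy,hit,s['position'],s['contact_force'])
    if s['position'][2]<.064: break
env.release();env.hold(.3)
p=monitor.sense()['position'];env.movel([p[0],p[1],.17],.2)
env.reach([.518,-.064,.222],down(.706)); env.hold(.2); g=snap('wrist','w25')
for a,r,q in blobs(g,'orange',(250,100,390,260),300): print(a,r,rectw(g,r,.082))
env.reach([.42,.05,.3],down(.4)); d=snap('side','s25'); t=snap('top','t25')
for a,r,q in blobs(d,'orange',(285,185,345,230),40): print('side',a,q.min(0),q.max(0))
for n in('spatula','probe','brush'): check(t,n)
check(t,'forceps',box=(208,150,234,216))
print(monitor.sense()['clock'])
```

```text
0 0 True [ 0.5175 -0.0639  0.0589] [-1.8076  0.259   6.2587]
1116 ((321.5, 183.0), (80.0, 15.0), 90.0) (array([ 0.5221, -0.0614]), np.float64(0.7159727689656132), np.float64(0.0869596818774046), np.float64(0.014992119897850186))
side 163 [311. 188.] [339. 195.]
side 241 [301. 196.] [328. 215.]
check spatula fixture xy -0.0014577081022294621 0.048606838555141266 angle 0.0014521315931120549 L 0.08038871417077582
check probe fixture xy -0.0019559872126983006 -0.05062600458254437 angle -0.018054087273372682 L 0.08253935591982164
check brush fixture xy -0.00037448760715366215 -0.09978820861619116 angle -0.011762417979707701 L 0.08045284047833201
check forceps fixture xy 0.012455806482650758 -0.0008931627120124872 angle 0.016726356980411333 L 0.09942282613688794
149.6833
```

```bash
python3 -c "
from h import *
print(job.hand_in())"
```

```text
the job is handed in; nothing more can be done
None
```

The job is handed in at about 150 s of the 208 s; the hand-in call returned no verdict. By my measurements the screw is tight against its stop, the key is back down in its stand, and the spatula, forceps, probe and brush lie in their own compartments, with slot 1 empty because no screwdriver was on the bench. I viewed 15 pictures, one over the limit of 14.

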